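# Close the coolant filter with its bayonet lid

## Task

Close the coolant filter on the bench: take the winged aluminium lid by its wing, set it in the mouth of the filter pot, find the slots by feel, press it gently down against the spring and twist it clockwise (seen from above) about a quarter turn, then let it spring up into its notches so that it clicks locked and stays put when you let go. Do not force it, and leave the other things on the bench where they are.

Things in the scene. Friction and masses are not known exactly. Their poses are not given: they have to be found in the camera images.
- lid_wing (a point): Loose lid, bare aluminium, 70 mm tall, 200-325 g, standing on its foot. Site: centre of its wing, on the lid's axis, 55 mm above the foot. The wing is an upright bar on top of the lid, 52 mm long (point x), 14 mm thick (point y), 30 mm tall (40 to 70 mm above the foot). Under it a round flange, 72 mm diameter, 32.5 to 40 mm above the foot. z up. The lid is the same after a half turn.
- lid_foot (a point): Centre of the lid's flat underside, same axes as lid_wing. Under the flange is a plug of 46 mm diameter, tapering to 36 mm in its lowest 7 mm. Two lugs stick out of the plug along +x and -x, in line under the wing: 11 mm wide, 16 to 22 mm above the foot, 58 mm over both ends.
- pot_mouth (a point): Fixed filter pot with a steel bayonet collar on top (mouth 50 mm, outside 80 mm diameter). Site: on the pot's axis at the nominal rim height, 110 mm above the bench; z up. Two opposite entry slots lie nominally along +x and -x, but the collar was fitted by hand: it is turned by up to 0.45 rad either way and its rim is up to 5 mm higher or lower. Neither is measured; it does not move in use.
- pot_track (a point): Point on the pot's axis 30 mm under pot_mouth, same axes. Depths of the lid's foot below the true rim: 16 mm when the lugs stand on the rim beside the slots (they enter only within about 8 degrees); 21 mm on the spring plate, lugs in the slots; 30 mm or more: lugs clear the ledges and the lid can turn; 32.5 mm: flange strikes the rim, a hard stop; 26 mm when locked.
- pot: The pot's foot, a 130 mm square plate on the bench, origin under its centre, x axis as pot_mouth; grey cylinder 88 mm diameter. Held down, the lid turns clockwise from above (negative yaw). 78 degrees (1.36 rad) from the slots the lugs are under notches 4 mm high, with about 6 degrees of play; solid stops lie beyond and just anticlockwise of the slots. Let up there, it rises 4 mm, locked.
- follower (a joint): Travel of the white spring plate inside the pot's mouth in m: 0 at rest, growing as it is pushed down. It pushes up with about 3.6 N at 0, 8 N at 0.005 (lid locked), 12 N at 0.009 and 14 N at 0.0115 (flange on the rim).
- bushing: Loose stepped aluminium turning without lugs or wing, 60 mm diameter, 45 mm tall, origin under its centre: bystander.
- block: Loose aluminium block 90 x 60 x 50 mm, origin under its centre: bystander.
- block2: Loose aluminium block 50 x 50 x 40 mm, origin under its centre: bystander.
- wrench: Loose steel wrench lying flat: bystander.
- driver: Loose screwdriver lying flat: bystander.
- spacer: Loose black plastic ring, 64 mm diameter, 22 mm tall, origin under its centre: bystander.
- oil: Loose white bottle, 56 mm diameter, 150 mm tall, origin under its centre: bystander.
Mind the look-alikes: they are no part of the job. Leave any red look-alike of the part that bears lid_wing alone.

How it is judged (in metres and radians):
On the way, in this order (a step that is already met when the one before it is completed fails the run):
1. the lid is brought over the mouth of the pot, upright (horizontal distance between lid_foot and pot_mouth below 0.012 m and z of lid_foot in the frame of pot_mouth above -0.012 m and angle between lid_foot's own z axis and vertical below 0.15 rad).
2. the lid is pressed down against the spring until its lugs can pass under the ledges (plate at least 8 mm down) (value of joint follower above 0.008 m and horizontal distance between lid_foot and pot_mouth below 0.005 m), for 0.1 s.
At the end, for the whole second after the job is handed in: The lid is locked and at rest, released: upright within 0.08 rad, centred on the mouth within 5 mm, its foot over 17 mm below the nominal rim, and it alone holds the spring plate 3.3 to 6.7 mm down (lugs up in the notches; 0 = not caught, 9 mm = still in the track) (value of joint follower between 0.0033 and 0.0067 m and horizontal distance between lid_foot and pot_mouth below 0.005 m and z of lid_foot in the frame of pot_mouth below -0.017 m and angle between lid_foot's own z axis and vertical below 0.08 rad and linear speed of lid below 0.02 m/s); the robot touches nothing.
It fails at once if the lid is forced: it bears on the pot with more than 60 N (contact force between lid and pot above 60 N).
It fails at once if a bystander is moved by more than 30 mm (distance of any of bushing, block, block2, wrench, driver, spacer, oil from where it was at the start of the episode above 0.03 m).
It also fails if it takes over 69 s, if anything falls off the work surface, if the arm or the gripper's body presses on something with over 40 N, if the wrist force passes 120 N, or if a joint passes its speed limit or range.

## Robot

A 6-joint arm with a two-finger parallel gripper is mounted at the origin on the work surface. World frame = base frame: x ahead of the robot, y to its left, z up, the work surface at z = 0. Lengths are in m, angles in degrees, forces in N, time in s.
With the tool pointing down it reaches from about 0.375 to 0.9 m from the base axis. Payload 3.1 kg.
Tool frame: the origin (TCP) lies midway between the tips of the shut fingers; the grasp point (between the pads) lies bot.hold_point_z behind it (bot.hold_point_z is the distance from the TCP to the grasp point, in m); z points along the fingers, y is the direction in which the jaws open and shut (so a half turn about z gives the same grasp; the last joint's range is limited). The gripper opens to 87 mm and grips with 3 to 60 N. Pads are 19 mm wide; open, the fingers measure 117 mm over their backs; the gripper's body (75 mm by 190 mm) begins 51 mm behind the grasp point.
Start: joints at [-10.227, 30.224, 82.088, -0, 67.689, -10.227], TCP at [0.625, 0, 0.223] pointing down, gripper open.
Joint ranges: [-176.69, 176.69], [-43.24, 126.21], [12.49, 139.97], [-82, 262], [0, 151.66], [-163.58, 163.58]. Speed limits (degrees/s): [159.86, 159.86, 180, 180, 180, 180].

## Interface

Orientations are given as a 3x3 rotation matrix whose columns are the frame's x, y, z axes.
In Python, from rig import bot, vision, order gives the robot as it stands. The module is installed in compiled form; this text tells all that it offers.
- The arm moves only by the tool move_arm, never from a script. Its argument "moves" is a list of rows, each an object of numbers: "hand": the finger opening in mm, from 0 to 87; "x", "y", "z": the shift along the tool's x, y, z in units of 25 mm (1.0 is 25 mm); "wx", "wy", "wz": the turn, a rotation vector about the tool's x, y, z in degrees. In form: [{"hand": .., "x": .., "y": .., "z": .., "wx": .., "wy": .., "wz": ..}, ...]. A call has 1 to 20 rows; each row shifts and turns the commanded pose from where the row before left it, along the tool's axes as they then stand; what a row does not reach is not made up. A row lasts 1/10 s, in which the tool goes at most 50 mm and 8.59 degrees, less where a joint would pass 70% of its speed; a pose out of reach is approached as far as the arm can. A call is refused whole if a number of a shift passes 1 or a number of a turn 8.59, either way. A call with a gripper value outside its range is refused whole. The fingers move at their own pace and stop on an object; the grip force is fixed at half the most. Time passes only in rows, so rows that do not move let the fingers close. It gives the time, the measured TCP pose, the force and the opening at its end, in the units of the state.
- bot.read_state(): the state, without advancing time (a new reading comes with each control period).
- vision.capture(name): name is "scene" or "side" or "wrist"; returns a dict with "image" (400x640x3 uint8, red, green, blue), "z_map" (400x640 float32, m along the optical axis (not along the pixel's ray), 0 where there is no reading), "fx", "fy", "cx", "cy" (pixels), "pose" (4x4, takes a point from camera to world coordinates); the wrist camera has in their place "hand_eye" (4x4, takes a point from camera to tool coordinates, whose origin is the TCP and whose axes are the flange's). Camera axes: x right, y down, z forward; pixel columns grow to the right and rows downward; lengths in m; the calibration is good to about 2 mm. The wrist camera is an equidistant fisheye: a pixel r from the principal point sees the ray r / f radians off the axis. A picture is of the moment at which its call begins: read the wrist's pose just before it.
- order.hand_in(): hands the job in, once; it reports no verdict.
The state is a dict: "time_s": time; "joint_positions": joint angles; "qvel": joint speeds; "tau": joint torques, N m; "position": TCP position; "tcp_rot": TCP orientation; "force": force on the tool from outside, world axes, zero at the start; "moment": the same for the moment, N m; "opening": opening from 0.0 (shut) to 1.0 (fully open).
Only numpy, scipy, OpenCV 4.12 (cv2) and the standard library are available. Lean on these libraries where they do the work, as an engineer would, in place of code of your own. Each camera call takes 0.05 s, during which the arm holds its last target.

## Working session

There is one attempt and no reset: what is moved stays moved. The work goes in short steps, Python scripts to look and compute and a tool call to move; the robot and the scene stay as the last step left them, time stands still between calls to the robot, and variables do not carry over. Pictures are saved under pics/ and viewed, and the job is handed in when it is done.

Besides the shell and the picture viewer there is one more tool, called by a JSON object that holds its "api" and its "payload", one argument or row to a line. move_arm: Moves the arm, as the interface text tells. Its arguments: {"type":"object","properties":{"moves":{"type":"array"}},"required":["moves"]}

```bash
mkdir -p pics; python3 - <<'E'
from rig import bot, vision
import cv2, numpy as np, pickle
s=bot.read_state(); print(s, bot.hold_point_z)
for n in ["scene","side","wrist"]:
    c=vision.capture(n); pickle.dump(c,open(n+".pkl","wb"))
    cv2.imwrite(f"pics/{n}0.png",c["image"][:,:,::-1])
    print(n,{k:(v if k not in("image","z_map") else v.shape) for k,v in c.items()})
E
```

```text
{'time_s': 0.0, 'joint_positions': array([-1.02294857e+01,  3.02777702e+01,  8.21572839e+01, -3.10903070e-04,
        6.76893848e+01, -1.02276343e+01]), 'qvel': array([-0.03212893, -0.0433273 , -0.13064661, -0.00569247,  0.03069368,
       -0.06763164]), 'tau': array([-5.45745443e-04, -4.40045428e+01, -1.76593530e+01,  6.32597599e-02,
        5.83207863e-02, -1.53719384e-04]), 'position': array([6.24257942e-01, 1.37938122e-04, 2.21579483e-01]), 'tcp_rot': array([[ 3.06555212e-05,  9.99997714e-01, -2.13823527e-03],
       [ 9.99999927e-01, -2.98414238e-05,  3.80764209e-04],
       [ 3.80699531e-04, -2.13824678e-03, -9.99997641e-01]]), 'force': array([-0.38456366,  0.56795993, -0.64310518]), 'moment': array([ 0.01590175,  0.01418787, -0.05219764]), 'opening': 1.001304421179783} 0.0187
scene {'image': (400, 640, 3), 'z_map': (400, 640), 'fx': 435.1400849109629, 'fy': 435.1400849109629, 'cx': 320.02676893379527, 'cy': 203.0246421232532, 'pose': array([[-0.03614035,  0.62575851, -0.77917916,  1.42241946],
       [ 0.99930146,  0.01520835, -0.03413638,  0.01313391],
       [-0.0095111 , -0
[... 316 characters left out ...]
1257 ],
       [-0.07273684, -0.58260075,  0.8094972 , -0.86262006],
       [ 0.01688903, -0.81225024, -0.58306458,  0.69634436],
       [ 0.        ,  0.        ,  0.        ,  1.        ]])}
wrist {'image': (400, 640, 3), 'z_map': (400, 640), 'fx': 309.70691628693146, 'fy': 309.70691628693146, 'cx': 320.273360456969, 'cy': 196.64248707946322, 'hand_eye': array([[-7.04552019e-04, -9.69897138e-01, -2.43513952e-01,
         6.67034677e-02],
       [ 9.99999748e-01, -6.60901083e-04, -2.60953312e-04,
         5.54625320e-04],
       [ 9.21592360e-05, -2.43514074e-01,  9.69897359e-01,
        -1.62598426e-01],
       [ 0.00000000e+00,  0.00000000e+00,  0.00000000e+00,
         1.00000000e+00]])}
```

View pics/scene0.png

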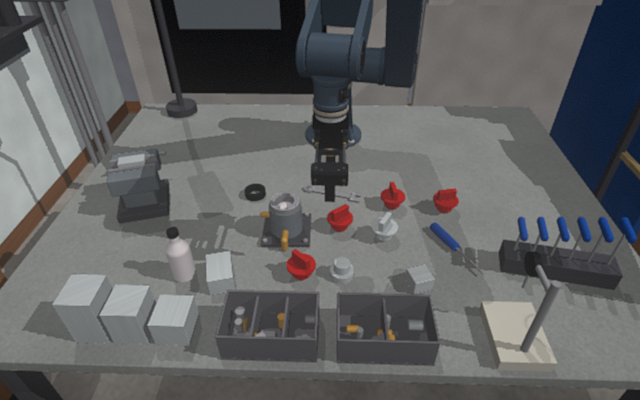

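View pics/side0.png

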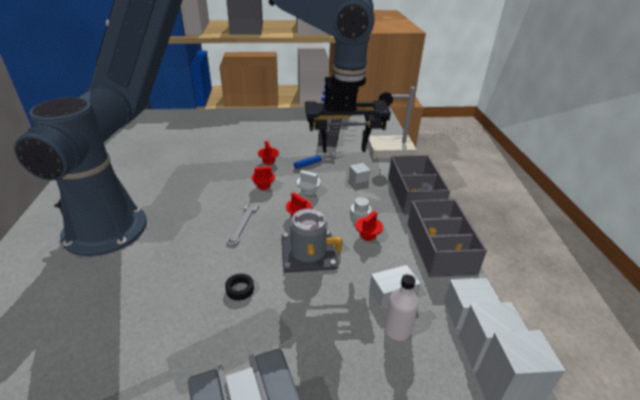

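View pics/wrist0.png

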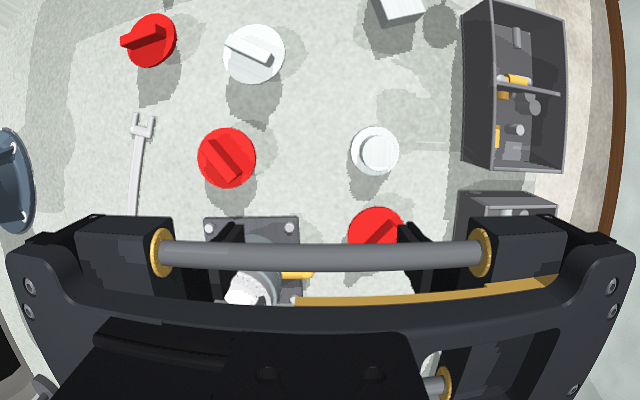

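```bash
cat > h.py <<'E'
import numpy as np, cv2, pickle
from rig import bot, vision
def snap(n):
    s=bot.read_state(); c=vision.capture(n); c["state"]=s
    if n=="wrist":
        T=np.eye(4); T[:3,:3]=s["tcp_rot"]; T[:3,3]=s["position"]; c["P"]=T@c["hand_eye"]
        c["fish"]=True
    else: c["P"]=c["pose"]; c["fish"]=False
    return c
def rays(c,uv):
    uv=np.atleast_2d(uv).astype(float)
    x=(uv[:,0]-c["cx"])/c["fx"]; y=(uv[:,1]-c["cy"])/c["fy"]
    if c["fish"]:
        r=np.hypot(x,y)+1e-12; d=np.c_[np.sin(r)*x/r,np.sin(r)*y/r,np.cos(r)]
    else: d=np.c_[x,y,np.ones_like(x)]
    return d
def onplane(c,uv,z):
    d=rays(c,uv)@c["P"][:3,:3].T; o=c["P"][:3,3]
    return o+d*((z-o[2])/d[:,2])[:,None]
def cloud(c):
    H,W=c["z_map"].shape; v,u=np.mgrid[:H,:W]
    d=rays(c,np.c_[u.ravel(),v.ravel()]); z=c["z_map"].ravel()
    p=d*(z/np.where(abs(d[:,2])<1e-6,1,d[:,2]))[:,None]
    p=p@c["P"][:3,:3].T+c["P"][:3,3]; p[z<=0]=np.nan
    return p.reshape(H,W,3)
def save(n,img,box=None,k=1):
    if box: img=img[box[1]:box[3],box[0]:box[2]]
    if k>1: img=cv2.resize(img,None,fx=k,fy=k,interpolation=cv2.INTER_CUBIC)
    cv2.imwrite("pics/"+n+".png",img[:,:,::-1])
E
python3 - <<'E'
from h import *
w=snap("wrist"); s=snap("scene"); pickle.dump((w,s),open("a.pkl","wb"))
save("w_crop",w["image"],(190,0,330,120),5)
C=cloud(w)
np.set_printoptions(precision=4,suppress=True)
for p in [(253,54),(240,30),(375,150),(250,295),(225,160),(240,240)]: print(p,C[p[1],p[0]])
reg=C[10:100,205:300].reshape(-1,3); rgb=w["image"][10:100,205:300].reshape(-1,3)
print(np.histogram(reg[:,2],bins=np.arange(-.01,.09,.005)))
top=reg[(reg[:,2]>.064)&(reg[:,2]<.078)]; 
r=cv2.minAreaRect(((top[:,:2])*1e3).astype(np.float32)); print(len(top),top.mean(0),r)
fl=reg[(reg[:,2]>.036)&(reg[:,2]<.045)]; print(cv2.minEnclosingCircle((fl[:,:2]*1e3).astype(np.float32)))
C=cloud(s)
for p in [(385,227),(285,197),(283,202),(283,215)]: print(p,C[p[1],p[0]])
save("s_pot",s["image"],(235,170,335,260),7)
E
```

```text
(253, 54) [0.5566 0.1375 0.0714]
(240, 30) [0.5344 0.1744 0.0418]
(375, 150) [0.6852 0.035  0.0459]
(250, 295) [ 0.5448 -0.1228  0.0879]
(225, 160) [0.523  0.0273 0.0661]
(240, 240) [0.5812 0.004  0.2311]
(array([   0, 1530, 4006,    0,    0,    0,    0,    0,   11,  620, 1603,
         27,   29,   29,   31,  239,  399,    0,    0]), array([-0.01 , -0.005,  0.   ,  0.005,  0.01 ,  0.015,  0.02 ,  0.025,
        0.03 ,  0.035,  0.04 ,  0.045,  0.05 ,  0.055,  0.06 ,  0.065,
        0.07 ,  0.075,  0.08 ,  0.085]))
644 [0.5502 0.1445 0.0701] ((549.7077026367188, 144.95974731445312), (14.967660903930664, 51.94693374633789), 60.849945068359375)
((548.9878540039062, 145.29168701171875), 36.5284538269043)
(385, 227) [0.5653 0.1456 0.0517]
(285, 197) [ 0.4981 -0.122   0.0942]
(283, 202) [ 0.512  -0.1264  0.0879]
(283, 215) [ 0.5722 -0.1199  0.0933]
```

View pics/w_crop.png

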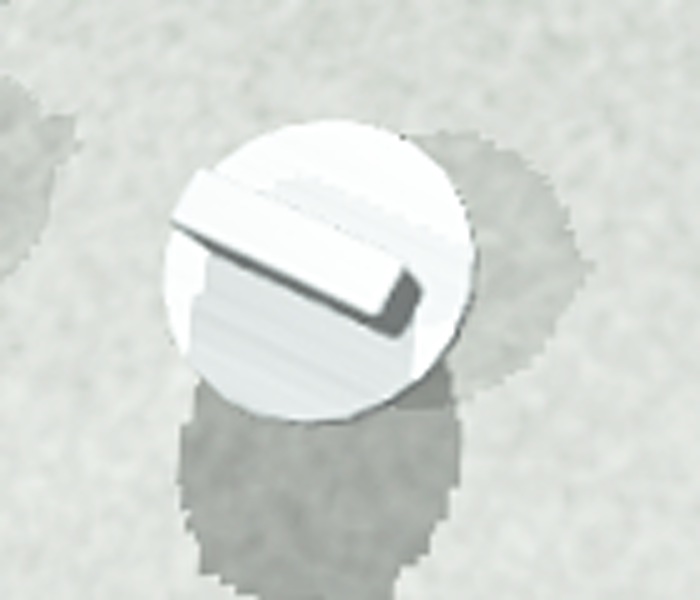

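View pics/s_pot.png

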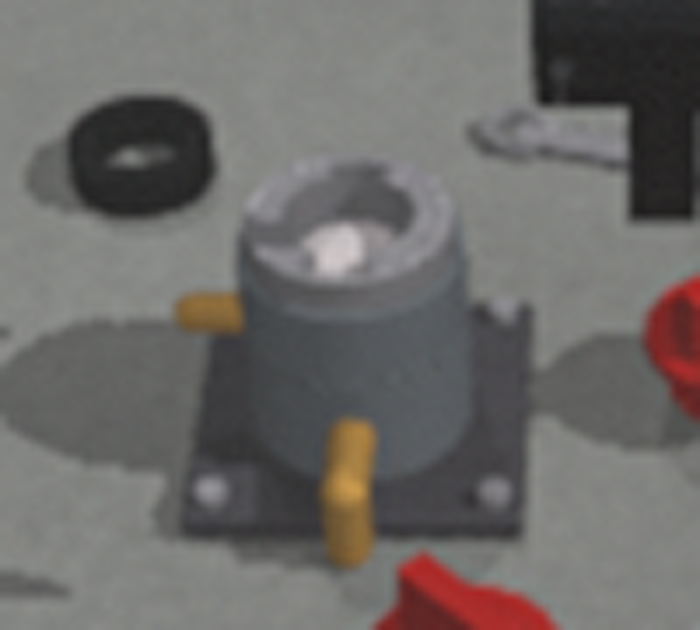

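{"api": "move_arm", "payload": {
  "moves": [
    {"x":-0.8,"y":-0.38,"hand":87},
    {"x":-0.8,"y":-0.38,"hand":87},
    {"x":-0.8,"y":-0.38,"hand":87},
    {"x":-0.8,"y":-0.38,"hand":87},
    {"x":-0.8,"y":-0.38,"hand":87},
    {"x":-0.8,"y":-0.38,"hand":87},
    {"x":-0.8,"y":-0.38,"hand":87},
    {"x":-0.8,"y":-0.38,"hand":87},
    {"x":-0.8,"y":-0.38,"hand":87},
    {"x":-0.8,"y":-0.38,"hand":87},
    {"hand":87},
    {"hand":87}
  ]
}}

```text
schema error: expected keys hand, x, y, z, wx, wy, wz
```

```bash
python3 - <<'E'
from h import *
w=snap("wrist"); s=snap("scene"); pickle.dump((w,s),open("b.pkl","wb"))
save("w1",w["image"]); print(w["state"]["position"])
save("s1",s["image"],(235,170,335,260),7)
E
```

```text
[6.24674137e-01 9.25950257e-05 2.22078589e-01]
```

View pics/w1.png

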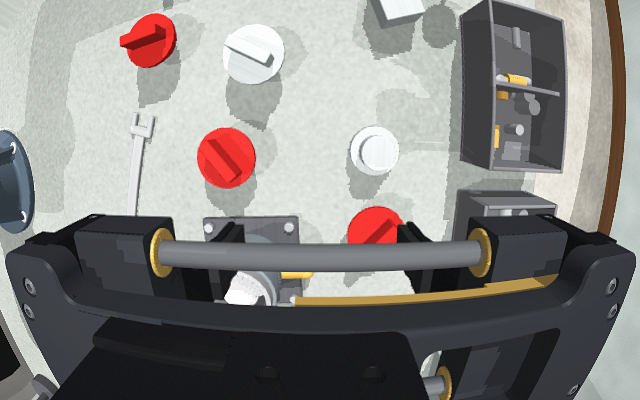

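{"api": "move_arm", "payload": {
  "moves": [
    {"hand":87,"x":-0.8,"y":-0.3,"z":0,"wx":0,"wy":0,"wz":0},
    {"hand":87,"x":-0.8,"y":-0.3,"z":0,"wx":0,"wy":0,"wz":0},
    {"hand":87,"x":-0.8,"y":-0.3,"z":0,"wx":0,"wy":0,"wz":0},
    {"hand":87,"x":-0.8,"y":-0.3,"z":0,"wx":0,"wy":0,"wz":0},
    {"hand":87,"x":-0.8,"y":-0.3,"z":0,"wx":0,"wy":0,"wz":0},
    {"hand":87,"x":-0.8,"y":-0.3,"z":0,"wx":0,"wy":0,"wz":0},
    {"hand":87,"x":-0.8,"y":-0.3,"z":0,"wx":0,"wy":0,"wz":0},
    {"hand":87,"x":-0.8,"y":-0.3,"z":0,"wx":0,"wy":0,"wz":0},
    {"hand":87,"x":-0.8,"y":-0.3,"z":0,"wx":0,"wy":0,"wz":0},
    {"hand":87,"x":-0.8,"y":-0.3,"z":0,"wx":0,"wy":0,"wz":0},
    {"hand":87,"x":0,"y":0,"z":0,"wx":0,"wy":0,"wz":0},
    {"hand":87,"x":0,"y":0,"z":0,"wx":0,"wy":0,"wz":0}
  ]
}}

```text
time_s: 1.55
position: [0.5499, -0.2, 0.2225]
tcp_rot: [[0.001, 1.0, 0.0], [1.0, -0.001, 0.001], [0.001, 0.0, -1.0]]
force: [-0.6, 0.5, -0.8]
opening: 1.002
```

```bash
python3 - <<'E'
from h import *
w=snap("wrist"); s=snap("scene"); pickle.dump((w,s),open("b.pkl","wb"))
save("w2",w["image"]); print(w["state"]["position"],w["state"]["joint_positions"])
save("s2",s["image"],(235,170,335,260),7)
E
```

```text
[ 0.54989263 -0.20004792  0.22253838] [-3.09434753e+01  2.71397320e+01  8.79555205e+01  3.61173793e-02
  6.49166750e+01 -3.08873176e+01]
```

View pics/w2.png

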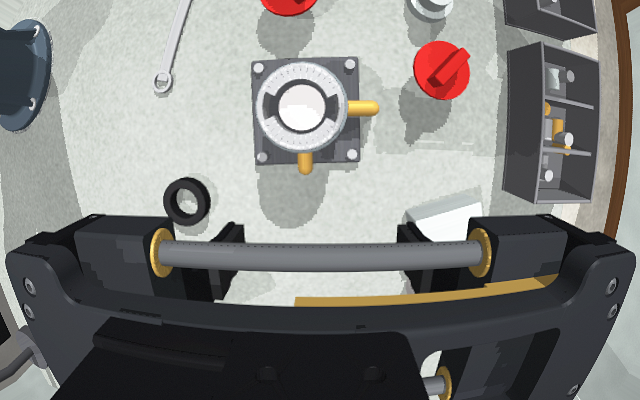

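```bash
python3 - <<'E'
from h import *
np.set_printoptions(precision=4,suppress=True)
w,s=pickle.load(open("b.pkl","rb"))
save("w2c",w["image"],(240,45,370,175),5)
C=cloud(w)
R=C[40:180,240:370]
z=R[...,2]; print(np.histogram(z[np.isfinite(z)],bins=np.arange(0,.13,.004)))
m=(z>.100)&(z<.120); p=R[m]
print(np.median(p[:,2]),p[:,2].std())
# annulus: fit outer via enclosing circle
(cx,cy),r=cv2.minEnclosingCircle((p[:,:2]*1e3).astype(np.float32)); print(cx,cy,r)
# top-view radial by angle
a=np.degrees(np.arctan2(p[:,1]-cy/1e3,p[:,0]-cx/1e3)); rr=np.hypot(p[:,0]-cx/1e3,p[:,1]-cy/1e3)*1e3
for k in range(-180,180,10):
    q=(a>=k)&(a<k+10); print(k,q.sum(),round(rr[q].min(),1),round(rr[q].max(),1),round(np.median(p[q,2]),4),end=' | ')
# height of mid-annulus
print()
x,y=R[...,0]-cx/1e3,R[...,1]-cy/1e3; rho=np.hypot(x,y)*1e3; aa=np.degrees(np.arctan2(y,x))
for k in range(-180,180,5):
    q=(rho>25.5)&(rho<28.5)&(aa>=k)&(aa<k+5)
    print(k,q.sum(),np.round(np.median(z[q]),4) if q.sum() else None,w["image"][40:180,240:370][q].mean().round(0) if q.sum() else None,end=' | ')
# foot-plate
g=(z>.004)&(z<.02)
print(cv2.minAreaRect((R[g][:,:2]*1e3).astype(np.float32)))
E
```

```text
(array([4707,    0, 1345, 2558,  317,    6,    1,    0,    2,   53,  196,
         97,    0,    0,    0,   23, 1101,   92,    3,   20,   20, 1244,
        472,  651,   70,   70,  940, 2248,    0,    0,    0,    0]), array([0.   , 0.004, 0.008, 0.012, 0.016, 0.02 , 0.024, 0.028, 0.032,
       0.036, 0.04 , 0.044, 0.048, 0.052, 0.056, 0.06 , 0.064, 0.068,
       0.072, 0.076, 0.08 , 0.084, 0.088, 0.092, 0.096, 0.1  , 0.104,
       0.108, 0.112, 0.116, 0.12 , 0.124, 0.128]))
0.10839221984076242 0.0012658930576922797
532.5955810546875 -120.0103759765625 40.157569885253906
-180 55 33.0 39.9 0.108 | -170 56 30.5 40.2 0.1081 | -160 103 24.9 39.8 0.1082 | -150 104 24.9 39.9 0.1083 | -140 105 24.9 40.0 0.1084 | -130 101 25.1 39.6 0.1084 | -120 107 24.8 40.0 0.1083 | -110 104 24.8 40.0 0.1084 | -100 105 25.5 39.9 0.1084 | -90 94 25.6 39.3 0.1086 | -80 104 24.8 40.0 0.1083 | -70 102 25.0 40.0 0.1085 | -60 103 25.2 40.2 0.1086 | -50 104 25.4 40.0 0.1084 | -40 106 24.9 40.0 0.1084 | -30 75 25.5 39.4 0.1083 | -20 50 33.5 40.0 0.1082 | -10 52 33.3 40.1 0.1083 | 0 49 33.2 40.0 0.1081 | 10 60 25.3 39
[... 1360 characters left out ...]
 208.0 | 40 9 0.1087 232.0 | 45 9 0.108 235.0 | 50 13 0.1083 188.0 | 55 12 0.1086 214.0 | 60 10 0.1081 187.0 | 65 13 0.1077 202.0 | 70 12 0.1081 196.0 | 75 10 0.1082 207.0 | 80 16 0.1077 169.0 | 85 15 0.108 175.0 | 90 12 0.0873 157.0 | 95 17 0.1072 161.0 | 100 16 0.108 178.0 | 105 15 0.1083 162.0 | 110 15 0.1068 162.0 | 115 16 0.1075 166.0 | 120 16 0.108 165.0 | 125 15 0.108 173.0 | 130 13 0.1078 162.0 | 135 15 0.1074 163.0 | 140 15 0.1082 169.0 | 145 16 0.1075 167.0 | 150 15 0.108 163.0 | 155 10 0.0667 114.0 | 160 7 0.0668 86.0 | 165 6 0.0671 85.0 | 170 5 0.0664 76.0 | 175 8 0.0669 79.0 | ((532.0841674804688, -119.89627075195312), (130.43844604492188, 130.52279663085938), 1.665202260017395)
```

View pics/w2c.png

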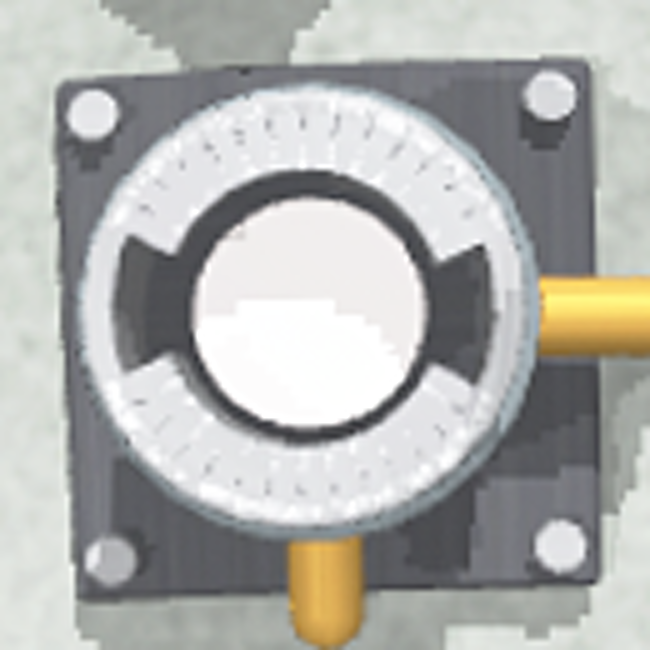

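View pics/s2.png

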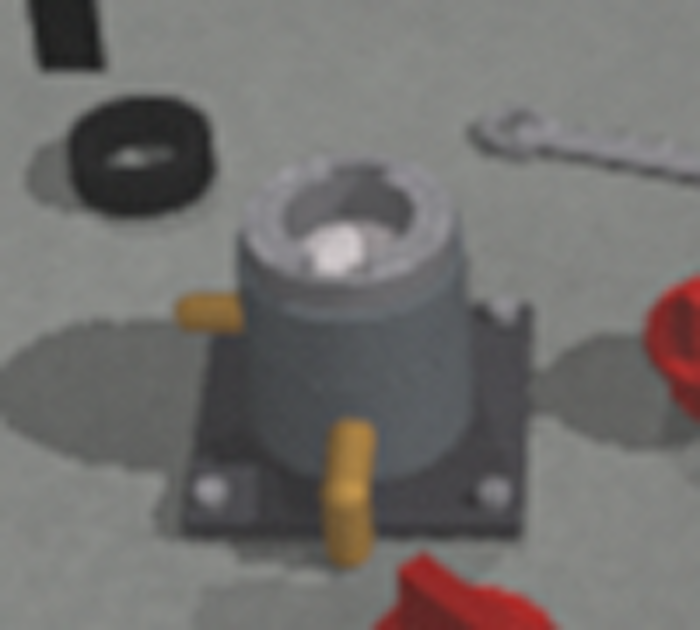

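{"api": "move_arm", "payload": {
  "moves": [
    {"hand":50,"x":0.92,"y":0,"z":0,"wx":0,"wy":0,"wz":0},
    {"hand":50,"x":0.92,"y":0,"z":0,"wx":0,"wy":0,"wz":0},
    {"hand":50,"x":0.92,"y":0,"z":0,"wx":0,"wy":0,"wz":0},
    {"hand":50,"x":0.92,"y":0,"z":0,"wx":0,"wy":0,"wz":0},
    {"hand":50,"x":0.92,"y":0,"z":0,"wx":0,"wy":0,"wz":0},
    {"hand":50,"x":0.92,"y":0,"z":0,"wx":0,"wy":0,"wz":0},
    {"hand":50,"x":0.92,"y":0,"z":0,"wx":0,"wy":0,"wz":0},
    {"hand":50,"x":0.92,"y":0,"z":0,"wx":0,"wy":0,"wz":0},
    {"hand":50,"x":0.92,"y":0,"z":0,"wx":0,"wy":0,"wz":0},
    {"hand":50,"x":0.92,"y":0,"z":0,"wx":0,"wy":0,"wz":0},
    {"hand":50,"x":0.92,"y":0,"z":0,"wx":0,"wy":0,"wz":0},
    {"hand":50,"x":0.92,"y":0,"z":0,"wx":0,"wy":0,"wz":0},
    {"hand":50,"x":0.92,"y":0,"z":0,"wx":0,"wy":0,"wz":0},
    {"hand":50,"x":0.92,"y":0,"z":0,"wx":0,"wy":0,"wz":0},
    {"hand":50,"x":0.92,"y":0,"z":0,"wx":0,"wy":0,"wz":0}
  ]
}}

```text
time_s: 3.15
position: [0.5495, 0.1472, 0.2226]
tcp_rot: [[-0.002, 1.0, -0.0], [1.0, 0.002, 0.0], [0.0, -0.0, -1.0]]
force: [0.4, 0.5, 0.2]
opening: 0.577
```

{"api": "move_arm", "payload": {
  "moves": [
    {"hand":50,"x":0,"y":0,"z":0,"wx":0,"wy":0,"wz":-7.6},
    {"hand":50,"x":0,"y":0,"z":0,"wx":0,"wy":0,"wz":-7.6},
    {"hand":50,"x":0,"y":0,"z":0,"wx":0,"wy":0,"wz":-7.6},
    {"hand":50,"x":0,"y":0,"z":0,"wx":0,"wy":0,"wz":-7.6},
    {"hand":50,"x":0,"y":0,"z":0,"wx":0,"wy":0,"wz":-7.6},
    {"hand":50,"x":0,"y":0,"z":0,"wx":0,"wy":0,"wz":-7.6},
    {"hand":50,"x":0,"y":0,"z":0,"wx":0,"wy":0,"wz":-7.6},
    {"hand":50,"x":0,"y":0,"z":0,"wx":0,"wy":0,"wz":-7.6},
    {"hand":50,"x":0,"y":0,"z":0,"wx":0,"wy":0,"wz":0},
    {"hand":50,"x":0,"y":0,"z":0,"wx":0,"wy":0,"wz":0}
  ]
}}

```text
time_s: 4.15
position: [0.5497, 0.1458, 0.2226]
tcp_rot: [[-0.872, 0.489, 0.0], [0.489, 0.872, 0.0], [0.0, 0.0, -1.0]]
force: [0.1, 1.3, 0.3]
opening: 0.576
```

```bash
python3 - <<'E'
from h import *
w=snap("wrist"); s=snap("side"); c=snap("scene");pickle.dump((w,s,c),open("c.pkl","wb"))
st=w["state"]; print(st["position"],st["tcp_rot"],st["joint_positions"],st["force"])
a=np.hstack([cv2.resize(s["image"][110:230,250:390],None,fx=3,fy=3),cv2.resize(c["image"][150:270,320:440],None,fx=3,fy=3)])
save("c",a); save("cw",w["image"])
E
```

```text
[0.54974742 0.14580071 0.22259513] [[-8.72084597e-01  4.89355143e-01  1.39301280e-05]
 [ 4.89355139e-01  8.72084587e-01  1.45509244e-04]
 [ 5.90574468e-05  1.33713150e-04 -9.99999989e-01]] [ 3.59486237e+00  2.58751335e+01  9.03018908e+01  9.21594055e-03
  6.38216567e+01 -5.71109975e+01] [0.14684807 1.33456182 0.34168102]
```

View pics/c.png

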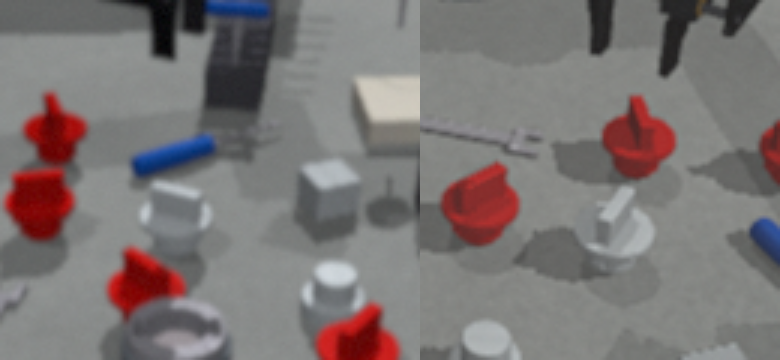

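View pics/cw.png

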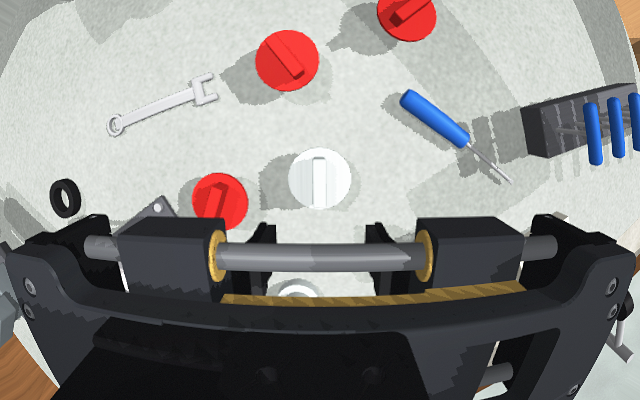

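```bash
python3 - <<'E'
from h import *
w,s,c=pickle.load(open("c.pkl","rb"))
np.set_printoptions(precision=4,suppress=True)
C=cloud(w); reg=C[140:225,275:365].reshape(-1,3)
for lo,hi in((.064,.078),):
    top=reg[(reg[:,2]>lo)&(reg[:,2]<hi)]; print(np.median(top[:,2]),cv2.minAreaRect((top[:,:2]*1e3).astype(np.float32)))
fl=reg[(reg[:,2]>.036)&(reg[:,2]<.045)]; print(cv2.minEnclosingCircle((fl[:,:2]*1e3).astype(np.float32)))
T=w["state"]; 
for v in (np.array([.5497,.145,.0]),): print((T["tcp_rot"].T@(v-T["position"]))/.025)
# scene view estimate
C=cloud(c); reg=C[205:245,368:405].reshape(-1,3); top=reg[(reg[:,2]>.062)&(reg[:,2]<.08)]
print('scene',len(top),top.mean(0),cv2.minAreaRect((top[:,:2]*1e3).astype(np.float32)))
E
```

```text
0.07027645413792505 ((548.2982788085938, 145.27572631835938), (13.669273376464844, 51.77306365966797), 60.83796691894531)
((548.7089233398438, 145.42132568359375), 36.18733596801758)
[-0.0145 -0.0301  8.9038]
scene 87 [0.5522 0.1465 0.0689] ((549.4334106445312, 147.19955444335938), (14.27128791809082, 56.022037506103516), 62.08638381958008)
```

{"api": "move_arm", "payload": {
  "moves": [
    {"hand":50,"x":0.015,"y":-0.03,"z":0.95,"wx":0,"wy":0,"wz":0},
    {"hand":50,"x":0,"y":0,"z":0.95,"wx":0,"wy":0,"wz":0},
    {"hand":50,"x":0,"y":0,"z":0.95,"wx":0,"wy":0,"wz":0},
    {"hand":50,"x":0,"y":0,"z":0.95,"wx":0,"wy":0,"wz":0},
    {"hand":50,"x":0,"y":0,"z":0.95,"wx":0,"wy":0,"wz":0},
    {"hand":50,"x":0,"y":0,"z":0.95,"wx":0,"wy":0,"wz":0},
    {"hand":50,"x":0,"y":0,"z":0.95,"wx":0,"wy":0,"wz":0},
    {"hand":50,"x":0,"y":0,"z":0.2,"wx":0,"wy":0,"wz":0},
    {"hand":50,"x":0,"y":0,"z":0.2,"wx":0,"wy":0,"wz":0},
    {"hand":50,"x":0,"y":0,"z":0.08,"wx":0,"wy":0,"wz":0},
    {"hand":50,"x":0,"y":0,"z":0,"wx":0,"wy":0,"wz":0},
    {"hand":50,"x":0,"y":0,"z":0,"wx":0,"wy":0,"wz":0}
  ]
}}

```text
time_s: 5.5
position: [0.55, 0.1446, 0.0453]
tcp_rot: [[-0.873, 0.488, 0.002], [0.488, 0.873, 0.0], [-0.002, 0.001, -1.0]]
force: [0.8, -1.1, 0.1]
opening: 0.577
```

```bash
python3 - <<'E'
from h import *
w=snap("wrist"); s=snap("side"); c=snap("scene")
a=np.hstack([cv2.resize(s["image"][120:220,260:360],None,fx=4,fy=4),cv2.resize(c["image"][170:270,340:440],None,fx=4,fy=4)])
save("d",a)
st=w["state"]; print(st["position"],st["force"])
E
```

```text
[0.55000085 0.14463567 0.04526198] [ 0.76419468 -1.07801256  0.14294866]
```

View pics/d.png

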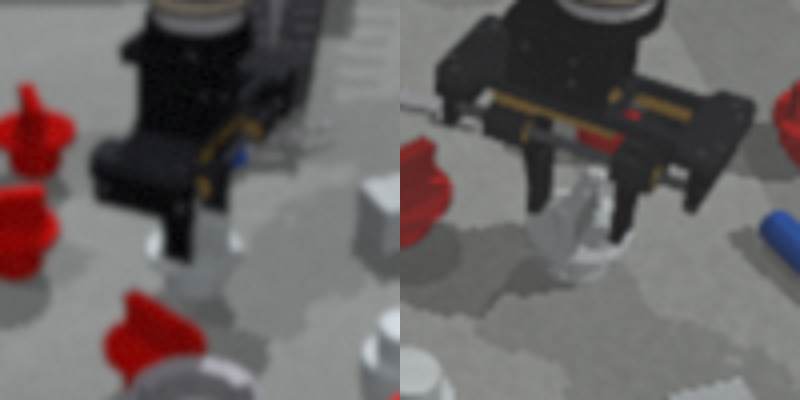

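{"api": "move_arm", "payload": {
  "moves": [
    {"hand":0,"x":0,"y":0,"z":0,"wx":0,"wy":0,"wz":0},
    {"hand":0,"x":0,"y":0,"z":0,"wx":0,"wy":0,"wz":0},
    {"hand":0,"x":0,"y":0,"z":0,"wx":0,"wy":0,"wz":0},
    {"hand":0,"x":0,"y":0,"z":0,"wx":0,"wy":0,"wz":0},
    {"hand":0,"x":0,"y":0,"z":0,"wx":0,"wy":0,"wz":0},
    {"hand":0,"x":0,"y":0,"z":0,"wx":0,"wy":0,"wz":0},
    {"hand":0,"x":0,"y":0,"z":0,"wx":0,"wy":0,"wz":0},
    {"hand":0,"x":0,"y":0,"z":0,"wx":0,"wy":0,"wz":0}
  ]
}}

```text
time_s: 6.45
position: [0.5492, 0.1446, 0.0443]
tcp_rot: [[-0.873, 0.488, -0.0], [0.488, 0.873, 0.0], [0.0, -0.0, -1.0]]
force: [-0.2, -0.5, -0.9]
opening: 0.154
```

{"api": "move_arm", "payload": {
  "moves": [
    {"hand":0,"x":0,"y":0,"z":-0.4,"wx":0,"wy":0,"wz":0},
    {"hand":0,"x":0,"y":0,"z":-0.8,"wx":0,"wy":0,"wz":0},
    {"hand":0,"x":0,"y":0,"z":-0.8,"wx":0,"wy":0,"wz":0},
    {"hand":0,"x":0,"y":0,"z":-0.8,"wx":0,"wy":0,"wz":0},
    {"hand":0,"x":0,"y":0,"z":-0.8,"wx":0,"wy":0,"wz":0},
    {"hand":0,"x":0,"y":0,"z":-0.8,"wx":0,"wy":0,"wz":0},
    {"hand":0,"x":0,"y":0,"z":-0.8,"wx":0,"wy":0,"wz":0},
    {"hand":0,"x":0,"y":0,"z":-0.8,"wx":0,"wy":0,"wz":0},
    {"hand":0,"x":0,"y":0,"z":-0.8,"wx":0,"wy":0,"wz":-6.7},
    {"hand":0,"x":0,"y":0,"z":-0.4,"wx":0,"wy":0,"wz":-6.7},
    {"hand":0,"x":0,"y":0,"z":0,"wx":0,"wy":0,"wz":-6.7},
    {"hand":0,"x":0,"y":0,"z":0,"wx":0,"wy":0,"wz":-6.7},
    {"hand":0,"x":0,"y":0,"z":0,"wx":0,"wy":0,"wz":0},
    {"hand":0,"x":0,"y":0,"z":0,"wx":0,"wy":0,"wz":0}
  ]
}}

```text
time_s: 7.85
position: [0.5488, 0.1445, 0.2243]
tcp_rot: [[-0.999, 0.044, -0.001], [0.044, 0.999, -0.0], [0.001, -0.0, -1.0]]
force: [-0.3, 0.1, -3.3]
opening: 0.159
```

```bash
python3 - <<'E'
from h import *
w=snap("wrist"); s=snap("side"); c=snap("scene"); pickle.dump((w,s,c),open("e.pkl","wb"))
save("e",np.vstack([w["image"],np.hstack([cv2.resize(s["image"],(320,200)),cv2.resize(c["image"],(320,200))])]))
st=w["state"]; print(st["position"],st["force"],st["tcp_rot"],st["opening"])
E
```

```text
[0.54882526 0.14454392 0.22434721] [-0.34543806  0.14426761 -3.3476604 ] [[-9.99016773e-01  4.43298953e-02 -5.90037225e-04]
 [ 4.43299124e-02  9.99016946e-01 -1.59567590e-05]
 [ 5.88749825e-04 -4.20973684e-05 -9.99999826e-01]] 0.15934516273242322
```

View pics/e.png

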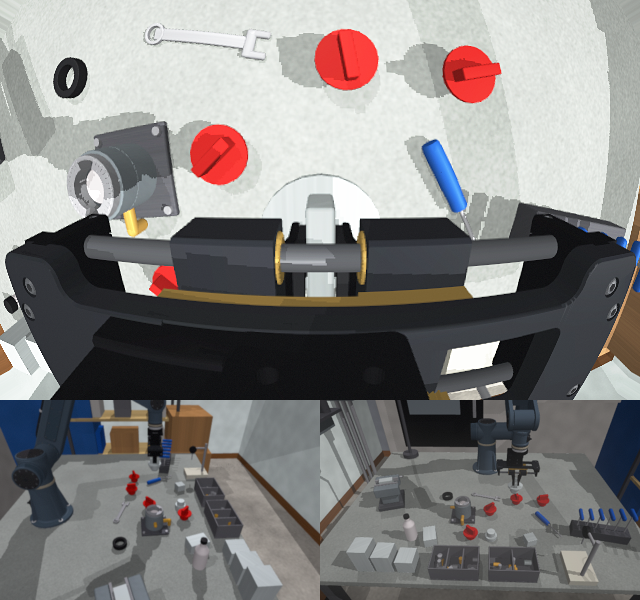

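{"api": "move_arm", "payload": {
  "moves": [
    {"hand":0,"x":0.015,"y":-0.5,"z":0,"wx":0,"wy":0,"wz":0},
    {"hand":0,"x":0.015,"y":-0.9,"z":0,"wx":0,"wy":0,"wz":0},
    {"hand":0,"x":0.015,"y":-0.9,"z":0,"wx":0,"wy":0,"wz":0},
    {"hand":0,"x":0.015,"y":-0.9,"z":0,"wx":0,"wy":0,"wz":0},
    {"hand":0,"x":0.015,"y":-0.9,"z":0,"wx":0,"wy":0,"wz":0},
    {"hand":0,"x":0.015,"y":-0.9,"z":0,"wx":0,"wy":0,"wz":0},
    {"hand":0,"x":0.015,"y":-0.9,"z":0,"wx":0,"wy":0,"wz":0},
    {"hand":0,"x":0.015,"y":-0.9,"z":0,"wx":0,"wy":0,"wz":0},
    {"hand":0,"x":0.015,"y":-0.9,"z":0,"wx":0,"wy":0,"wz":0},
    {"hand":0,"x":0.015,"y":-0.9,"z":0,"wx":0,"wy":0,"wz":0},
    {"hand":0,"x":0.015,"y":-0.9,"z":0,"wx":0,"wy":0,"wz":0},
    {"hand":0,"x":0.015,"y":-0.9,"z":0,"wx":0,"wy":0,"wz":0},
    {"hand":0,"x":0,"y":-0.2,"z":0,"wx":0,"wy":0,"wz":0},
    {"hand":0,"x":0,"y":0,"z":0,"wx":0,"wy":0,"wz":0},
    {"hand":0,"x":0,"y":0,"z":0,"wx":0,"wy":0,"wz":0},
    {"hand":0,"x":0,"y":0,"z":0,"wx":0,"wy":0,"wz":0}
  ]
}}

```text
time_s: 9.6
position: [0.5335, -0.119, 0.2242]
tcp_rot: [[-0.999, 0.041, -0.0], [0.041, 0.999, 0.001], [0.0, 0.001, -1.0]]
force: [0.3, -0.5, -2.4]
opening: 0.158
```

```bash
python3 - <<'E'
from h import *
np.set_printoptions(precision=4,suppress=True)
w=snap("wrist"); s=snap("side"); c=snap("scene"); pickle.dump((w,s,c),open("f.pkl","wb"))
save("f",w["image"])
save("f2",np.hstack([cv2.resize(s["image"][150:280,250:380],None,fx=3,fy=3),cv2.resize(c["image"][130:260,220:350],None,fx=3,fy=3)]))
st=w["state"]; print(st["position"],st["force"],st["moment"],st["tcp_rot"],st["joint_positions"])
C=cloud(w); R=C[140:240,240:400].reshape(-1,3); z=R[:,2]; print(np.histogram(z[np.isfinite(z)],bins=np.arange(.1,.3,.005)))
q=R[(z>.215)&(z<.226)]; print(np.median(q[:,2]), cv2.minEnclosingCircle((q[:,:2]*1e3).astype(np.float32)))
E
```

```text
[ 0.5335 -0.119   0.2242] [ 0.3069 -0.4547 -2.3527] [ 0.1052 -0.0717  0.0328] [[-0.9992  0.041  -0.0004]
 [ 0.041   0.9992  0.0006]
 [ 0.0005  0.0005 -1.    ]] [ -24.3045   24.0792   93.2773    0.0207   62.6796 -111.9658]
(array([  30, 1269,   16,    0,    0,    0,    0,    0,    0,    0,    0,
          0,    0,    0,    0,    0,    0,    0,    0,    0,    0,    0,
         27, 1010, 2723,  138,  179,  170,  198,  483,  641,    0,    0,
          0,    0,    0,    0,    0,    0]), array([0.1  , 0.105, 0.11 , 0.115, 0.12 , 0.125, 0.13 , 0.135, 0.14 ,
       0.145, 0.15 , 0.155, 0.16 , 0.165, 0.17 , 0.175, 0.18 , 0.185,
       0.19 , 0.195, 0.2  , 0.205, 0.21 , 0.215, 0.22 , 0.225, 0.23 ,
       0.235, 0.24 , 0.245, 0.25 , 0.255, 0.26 , 0.265, 0.27 , 0.275,
       0.28 , 0.285, 0.29 , 0.295]))
0.22040642760379506 ((521.224853515625, -117.91900634765625), 33.51457214355469)
```

View pics/f.png

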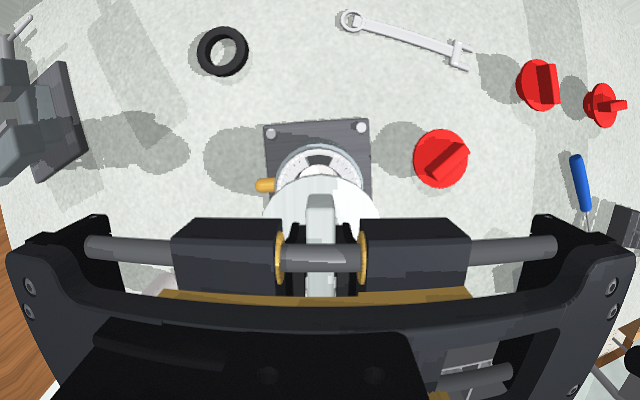

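View pics/f2.png

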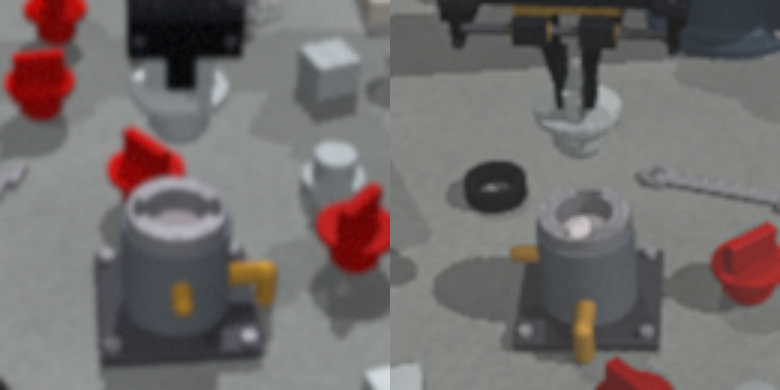

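```bash
python3 - <<'E'
from h import *
from scipy.optimize import least_squares
np.set_printoptions(precision=4,suppress=True)
w,s,c=pickle.load(open("f.pkl","rb"))
C=cloud(w)
def arc(mask,zt,R):
    # boundary pixels facing upward: top-most per column
    pts=[]
    for u in range(230,410):
        v=np.where(mask[:,u])[0]
        if len(v): pts.append((u,v[0]-.5))
    P=onplane(w,np.array(pts),zt)[:,:2]
    f=least_squares(lambda q:np.hypot(P[:,0]-q[0],P[:,1]-q[1])-R,[.533,-.119],loss='soft_l1',f_scale=.0005)
    return f.x,np.median(abs(f.fun)),len(P)
z=C[...,2]; m=((z>.214)&(z<.227)); m[:150]=0;m[245:]=0
print("flange",arc(m,.2202,.036))
m=((z>.100)&(z<.115)); m[:120]=0
print("rim",arc(m,.1083,.040))
T=w["state"]; print(T["tcp_rot"].T@(np.array([.5324,-.12,.2])-T["position"])/.025)
E
```

```text
flange (array([ 0.5327, -0.1185]), np.float64(0.0002736542054207203), 118)
rim (array([ 0.5323, -0.1203]), np.float64(0.00026757809977492886), 85)
[ 0.0406 -0.0415  0.9694]
```

{"api": "move_arm", "payload": {
  "moves": [
    {"hand":0,"x":0.013,"y":-0.07,"z":0,"wx":0,"wy":0,"wz":0},
    {"hand":0,"x":0,"y":0,"z":0.5,"wx":0,"wy":0,"wz":0},
    {"hand":0,"x":0,"y":0,"z":0.5,"wx":0,"wy":0,"wz":0},
    {"hand":0,"x":0,"y":0,"z":0.5,"wx":0,"wy":0,"wz":0},
    {"hand":0,"x":0,"y":0,"z":0.5,"wx":0,"wy":0,"wz":0},
    {"hand":0,"x":0,"y":0,"z":0.4,"wx":0,"wy":0,"wz":0},
    {"hand":0,"x":0,"y":0,"z":0.2,"wx":0,"wy":0,"wz":0},
    {"hand":0,"x":0,"y":0,"z":0,"wx":0,"wy":0,"wz":0},
    {"hand":0,"x":0,"y":0,"z":0,"wx":0,"wy":0,"wz":0},
    {"hand":0,"x":0,"y":0,"z":0,"wx":0,"wy":0,"wz":0},
    {"hand":0,"x":0,"y":0,"z":0,"wx":0,"wy":0,"wz":0}
  ]
}}

```text
time_s: 10.85
position: [0.5337, -0.1219, 0.1599]
tcp_rot: [[-0.999, 0.042, 0.001], [0.042, 0.999, -0.001], [-0.001, -0.001, -1.0]]
force: [0.4, 0.2, -2.6]
opening: 0.16
```

```bash
python3 - <<'E'
from h import *
np.set_printoptions(precision=4,suppress=True)
s=snap("side"); c=snap("scene")
save("g",np.hstack([cv2.resize(s["image"][150:280,250:380],None,fx=3,fy=3),cv2.resize(c["image"][130:260,220:350],None,fx=3,fy=3)]))
st=bot.read_state(); print(st["position"],st["force"],st["moment"],st["tcp_rot"])
E
```

```text
[ 0.5335 -0.1219  0.1598] [-0.5155  0.7019 -2.3982] [ 0.1192  0.0143 -0.0078] [[-0.9991  0.0419  0.0009]
 [ 0.0419  0.9991 -0.0004]
 [-0.0009 -0.0004 -1.    ]]
```

View pics/g.png

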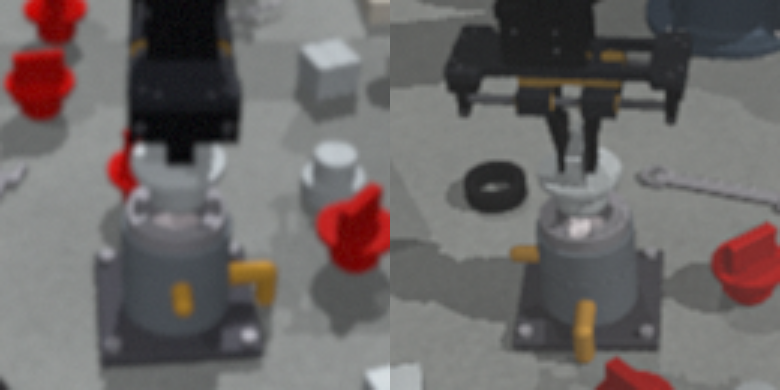

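{"api": "move_arm", "payload": {
  "moves": [
    {"hand":0,"x":0.018,"y":0.045,"z":0.2,"wx":0,"wy":0,"wz":0},
    {"hand":0,"x":0,"y":0,"z":0.2,"wx":0,"wy":0,"wz":0},
    {"hand":0,"x":0,"y":0,"z":0.2,"wx":0,"wy":0,"wz":0},
    {"hand":0,"x":0,"y":0,"z":0.15,"wx":0,"wy":0,"wz":0},
    {"hand":0,"x":0,"y":0,"z":0,"wx":0,"wy":0,"wz":0},
    {"hand":0,"x":0,"y":0,"z":0,"wx":0,"wy":0,"wz":0},
    {"hand":0,"x":0,"y":0,"z":0,"wx":0,"wy":0,"wz":0}
  ]
}}

```text
time_s: 11.65
position: [0.5331, -0.1207, 0.1406]
tcp_rot: [[-0.999, 0.042, 0.0], [0.042, 0.999, -0.0], [-0.0, -0.0, -1.0]]
force: [0.5, 0.6, -1.5]
opening: 0.154
```

{"api": "move_arm", "payload": {
  "moves": [
    {"hand":0,"x":0,"y":0,"z":0.06,"wx":0,"wy":0,"wz":0},
    {"hand":0,"x":0,"y":0,"z":0.06,"wx":0,"wy":0,"wz":0},
    {"hand":0,"x":0,"y":0,"z":0,"wx":0,"wy":0,"wz":0},
    {"hand":0,"x":0,"y":0,"z":0,"wx":0,"wy":0,"wz":0}
  ]
}}

```text
time_s: 12.05
position: [0.5329, -0.1206, 0.1375]
tcp_rot: [[-0.999, 0.042, -0.0], [0.042, 0.999, 0.0], [0.0, 0.0, -1.0]]
force: [0.8, -0.2, -1.9]
opening: 0.154
```

Well centred; go on through the rim level in small steps.

{"api": "move_arm", "payload": {
  "moves": [
    {"hand":0,"x":0,"y":0,"z":0.05,"wx":0,"wy":0,"wz":0},
    {"hand":0,"x":0,"y":0,"z":0.05,"wx":0,"wy":0,"wz":0},
    {"hand":0,"x":0,"y":0,"z":0,"wx":0,"wy":0,"wz":0},
    {"hand":0,"x":0,"y":0,"z":0,"wx":0,"wy":0,"wz":0}
  ]
}}

```text
time_s: 12.45
position: [0.5328, -0.1206, 0.135]
tcp_rot: [[-0.999, 0.042, -0.0], [0.042, 0.999, 0.0], [0.0, 0.0, -1.0]]
force: [0.1, 0.0, -1.9]
opening: 0.157
```

{"api": "move_arm", "payload": {
  "moves": [
    {"hand":0,"x":0,"y":0,"z":0.05,"wx":0,"wy":0,"wz":0},
    {"hand":0,"x":0,"y":0,"z":0.05,"wx":0,"wy":0,"wz":0},
    {"hand":0,"x":0,"y":0,"z":0,"wx":0,"wy":0,"wz":0},
    {"hand":0,"x":0,"y":0,"z":0,"wx":0,"wy":0,"wz":0}
  ]
}}

```text
time_s: 12.85
position: [0.5328, -0.1206, 0.1325]
tcp_rot: [[-0.999, 0.042, -0.0], [0.042, 0.999, 0.0], [0.0, 0.0, -1.0]]
force: [0.2, -0.3, -2.5]
opening: 0.157
```

{"api": "move_arm", "payload": {
  "moves": [
    {"hand":0,"x":0,"y":0,"z":0.05,"wx":0,"wy":0,"wz":0},
    {"hand":0,"x":0,"y":0,"z":0.05,"wx":0,"wy":0,"wz":0},
    {"hand":0,"x":0,"y":0,"z":0,"wx":0,"wy":0,"wz":0},
    {"hand":0,"x":0,"y":0,"z":0,"wx":0,"wy":0,"wz":0}
  ]
}}

```text
time_s: 13.25
position: [0.5331, -0.1207, 0.1304]
tcp_rot: [[-0.999, 0.042, 0.001], [0.042, 0.999, -0.0], [-0.001, -0.0, -1.0]]
force: [-0.1, -0.2, 1.3]
opening: 0.156
```

{"api": "move_arm", "payload": {
  "moves": [
    {"hand":0,"x":0,"y":0,"z":0.05,"wx":0,"wy":0,"wz":0},
    {"hand":0,"x":0,"y":0,"z":0.05,"wx":0,"wy":0,"wz":0},
    {"hand":0,"x":0,"y":0,"z":0,"wx":0,"wy":0,"wz":0},
    {"hand":0,"x":0,"y":0,"z":0,"wx":0,"wy":0,"wz":0}
  ]
}}

```text
time_s: 13.65
position: [0.5331, -0.1207, 0.1278]
tcp_rot: [[-0.999, 0.042, 0.0], [0.042, 0.999, -0.0], [-0.0, -0.0, -1.0]]
force: [-0.4, 0.9, 3.5]
opening: 0.155
```

{"api": "move_arm", "payload": {
  "moves": [
    {"hand":0,"x":0,"y":0,"z":0.05,"wx":0,"wy":0,"wz":0},
    {"hand":0,"x":0,"y":0,"z":0.05,"wx":0,"wy":0,"wz":0},
    {"hand":0,"x":0,"y":0,"z":0,"wx":0,"wy":0,"wz":0},
    {"hand":0,"x":0,"y":0,"z":0,"wx":0,"wy":0,"wz":0}
  ]
}}

```text
time_s: 14.05
position: [0.5331, -0.1207, 0.1253]
tcp_rot: [[-0.999, 0.042, 0.001], [0.042, 0.999, -0.0], [-0.001, -0.0, -1.0]]
force: [-1.0, -0.2, 5.5]
opening: 0.16
```

{"api": "move_arm", "payload": {
  "moves": [
    {"hand":0,"x":0,"y":0,"z":0.05,"wx":0,"wy":0,"wz":0},
    {"hand":0,"x":0,"y":0,"z":0.05,"wx":0,"wy":0,"wz":0},
    {"hand":0,"x":0,"y":0,"z":0,"wx":0,"wy":0,"wz":0},
    {"hand":0,"x":0,"y":0,"z":0,"wx":0,"wy":0,"wz":0}
  ]
}}

```text
time_s: 14.45
position: [0.5331, -0.1207, 0.1231]
tcp_rot: [[-0.999, 0.042, 0.001], [0.042, 0.999, -0.0], [-0.001, -0.0, -1.0]]
force: [-1.2, 1.4, 8.3]
opening: 0.156
```

{"api": "move_arm", "payload": {
  "moves": [
    {"hand":0,"x":0,"y":0,"z":0.05,"wx":0,"wy":0,"wz":0},
    {"hand":0,"x":0,"y":0,"z":0.05,"wx":0,"wy":0,"wz":0},
    {"hand":0,"x":0,"y":0,"z":0,"wx":0,"wy":0,"wz":0},
    {"hand":0,"x":0,"y":0,"z":0,"wx":0,"wy":0,"wz":0},
    {"hand":0,"x":0,"y":0,"z":0,"wx":0,"wy":0,"wz":0}
  ]
}}

```text
time_s: 14.95
position: [0.5332, -0.1207, 0.121]
tcp_rot: [[-0.999, 0.042, 0.001], [0.042, 0.999, -0.0], [-0.001, -0.0, -1.0]]
force: [-1.9, 0.3, 9.7]
opening: 0.159
```

```bash
python3 - <<'E'
from h import *
np.set_printoptions(precision=4,suppress=True)
s=snap("side"); c=snap("scene")
save("k",np.hstack([cv2.resize(s["image"][150:280,250:380],None,fx=3,fy=3),cv2.resize(c["image"][130:260,220:350],None,fx=3,fy=3)]))
for i in range(1):
  st=bot.read_state(); print(st["position"],st["force"],st["moment"],st["joint_positions"])
E
```

```text
[ 0.5332 -0.1207  0.121 ] [-1.6973  0.9668  9.9063] [0.228  0.3533 0.0541] [ -24.4722   32.4552   98.7665   -0.0025   48.725  -112.0748]
```

View pics/k.png

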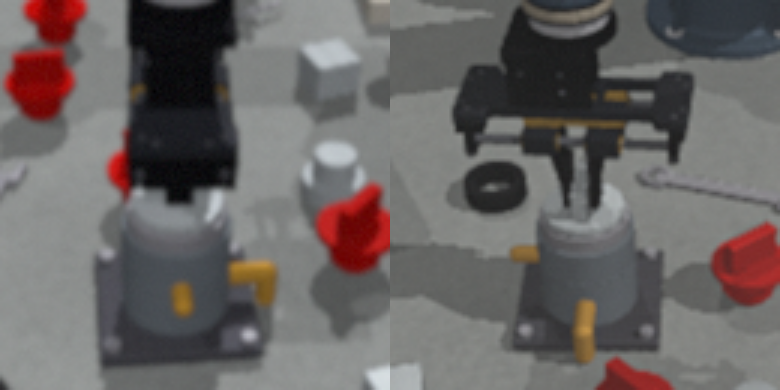

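{"api": "move_arm", "payload": {
  "moves": [
    {"hand":0,"x":0,"y":0,"z":0.03,"wx":0,"wy":0,"wz":0},
    {"hand":0,"x":0,"y":0,"z":0,"wx":0,"wy":0,"wz":3},
    {"hand":0,"x":0,"y":0,"z":0,"wx":0,"wy":0,"wz":3},
    {"hand":0,"x":0,"y":0,"z":0,"wx":0,"wy":0,"wz":3},
    {"hand":0,"x":0,"y":0,"z":0,"wx":0,"wy":0,"wz":3},
    {"hand":0,"x":0,"y":0,"z":0,"wx":0,"wy":0,"wz":3},
    {"hand":0,"x":0,"y":0,"z":0,"wx":0,"wy":0,"wz":0},
    {"hand":0,"x":0,"y":0,"z":0,"wx":0,"wy":0,"wz":0}
  ]
}}

```text
time_s: 15.85
position: [0.534, -0.1212, 0.1205]
tcp_rot: [[-0.954, 0.299, 0.003], [0.299, 0.954, -0.001], [-0.003, -0.001, -1.0]]
force: [-1.3, 0.2, 9.1]
opening: 0.157
```

```bash
python3 - <<'E'
from h import *
np.set_printoptions(precision=4,suppress=True)
st=bot.read_state(); R=st["tcp_rot"]; print(st["position"],st["force"],st["moment"],np.degrees(np.arctan2(R[1,1],R[0,1])))
E
```

```text
[ 0.534  -0.1212  0.1205] [-1.2529  0.1773  9.0763] [ 0.1338  0.198  -0.027 ] 72.59992194204487
```

{"api": "move_arm", "payload": {
  "moves": [
    {"hand":0,"x":0,"y":0,"z":0,"wx":0,"wy":0,"wz":4},
    {"hand":0,"x":0,"y":0,"z":0,"wx":0,"wy":0,"wz":4},
    {"hand":0,"x":0,"y":0,"z":0,"wx":0,"wy":0,"wz":4},
    {"hand":0,"x":0,"y":0,"z":0,"wx":0,"wy":0,"wz":4},
    {"hand":0,"x":0,"y":0,"z":0,"wx":0,"wy":0,"wz":4},
    {"hand":0,"x":0,"y":0,"z":0,"wx":0,"wy":0,"wz":4},
    {"hand":0,"x":0,"y":0,"z":0,"wx":0,"wy":0,"wz":0}
  ]
}}

```text
time_s: 16.55
position: [0.5344, -0.1216, 0.1206]
tcp_rot: [[-0.749, 0.662, 0.004], [0.662, 0.749, -0.002], [-0.004, 0.001, -1.0]]
force: [-0.4, -1.5, 9.5]
opening: 0.159
```

{"api": "move_arm", "payload": {
  "moves": [
    {"hand":0,"x":0,"y":0,"z":0,"wx":0,"wy":0,"wz":4},
    {"hand":0,"x":0,"y":0,"z":0,"wx":0,"wy":0,"wz":4},
    {"hand":0,"x":0,"y":0,"z":0,"wx":0,"wy":0,"wz":4},
    {"hand":0,"x":0,"y":0,"z":0,"wx":0,"wy":0,"wz":4},
    {"hand":0,"x":0,"y":0,"z":0,"wx":0,"wy":0,"wz":4},
    {"hand":0,"x":0,"y":0,"z":0,"wx":0,"wy":0,"wz":4},
    {"hand":0,"x":0,"y":0,"z":0,"wx":0,"wy":0,"wz":0}
  ]
}}

```text
time_s: 17.25
position: [0.5344, -0.1217, 0.1207]
tcp_rot: [[-0.415, 0.91, 0.004], [0.91, 0.415, -0.002], [-0.004, 0.002, -1.0]]
force: [-1.1, -0.6, 10.5]
opening: 0.158
```

```bash
python3 - <<'E'
from h import *
np.set_printoptions(precision=4,suppress=True)
st=bot.read_state(); R=st["tcp_rot"]; print(st["position"],st["force"],st["moment"],np.degrees(np.arctan2(R[1,1],R[0,1])))
E
```

```text
[ 0.5344 -0.1217  0.1207] [-1.0694 -0.6069 10.4911] [-0.0844  0.1729 -0.047 ] 24.546324192288765
```

{"api": "move_arm", "payload": {
  "moves": [
    {"hand":0,"x":0,"y":0,"z":0,"wx":0,"wy":0,"wz":4},
    {"hand":0,"x":0,"y":0,"z":0,"wx":0,"wy":0,"wz":4},
    {"hand":0,"x":0,"y":0,"z":0,"wx":0,"wy":0,"wz":4},
    {"hand":0,"x":0,"y":0,"z":0,"wx":0,"wy":0,"wz":2},
    {"hand":0,"x":0,"y":0,"z":0,"wx":0,"wy":0,"wz":0},
    {"hand":0,"x":0,"y":0,"z":0,"wx":0,"wy":0,"wz":0}
  ]
}}

```text
time_s: 17.85
position: [0.5344, -0.1216, 0.1207]
tcp_rot: [[-0.184, 0.983, 0.004], [0.983, 0.184, -0.002], [-0.003, 0.003, -1.0]]
force: [-1.7, -0.3, 10.3]
opening: 0.156
```

```bash
python3 - <<'E'
from h import *
np.set_printoptions(precision=4,suppress=True)
s=snap("side"); c=snap("scene"); w=snap("wrist"); pickle.dump((w,s,c),open("l.pkl","wb"))
save("l",np.hstack([cv2.resize(s["image"][150:280,250:380],None,fx=3,fy=3),cv2.resize(c["image"][130:260,220:350],None,fx=3,fy=3)]))
save("lw",w["image"])
st=bot.read_state(); R=st["tcp_rot"]; print(st["position"],st["force"],st["moment"],np.degrees(np.arctan2(R[1,1],R[0,1])))
E
```

```text
[ 0.5344 -0.1216  0.1206] [-0.3292 -1.2111 10.3216] [-0.1349  0.1316 -0.0308] 10.610497110562433
```

View pics/l.png

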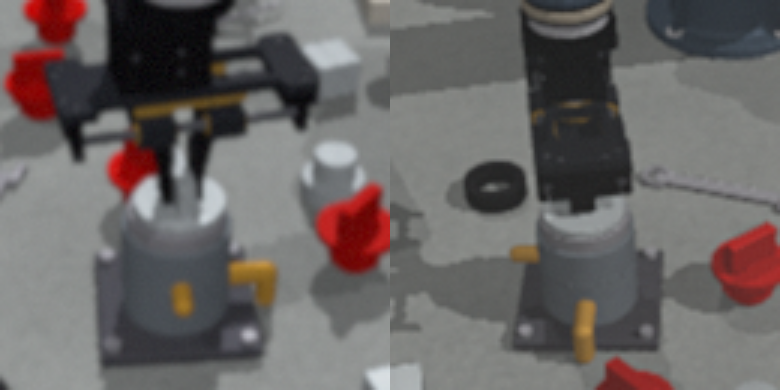

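View pics/lw.png

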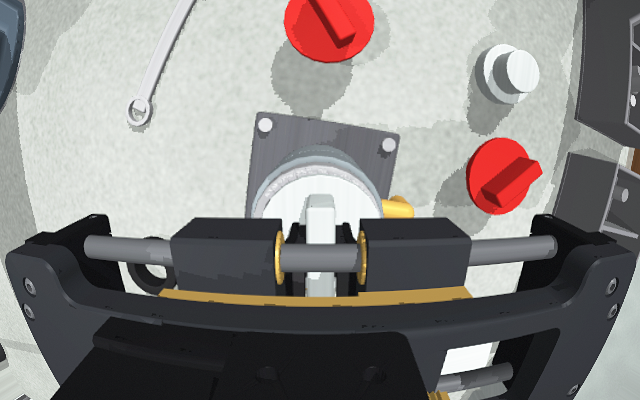

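{"api": "move_arm", "payload": {
  "moves": [
    {"hand":0,"x":0,"y":0,"z":0,"wx":0,"wy":0,"wz":1},
    {"hand":0,"x":0,"y":0,"z":-0.04,"wx":0,"wy":0,"wz":0},
    {"hand":0,"x":0,"y":0,"z":-0.04,"wx":0,"wy":0,"wz":0},
    {"hand":0,"x":0,"y":0,"z":0,"wx":0,"wy":0,"wz":0},
    {"hand":0,"x":0,"y":0,"z":0,"wx":0,"wy":0,"wz":0}
  ]
}}

```text
time_s: 18.5
position: [0.5344, -0.1216, 0.1225]
tcp_rot: [[-0.167, 0.986, 0.004], [0.986, 0.167, -0.002], [-0.003, 0.003, -1.0]]
force: [-0.4, -0.9, 8.1]
opening: 0.155
```

{"api": "move_arm", "payload": {
  "moves": [
    {"hand":0,"x":0,"y":0,"z":-0.04,"wx":0,"wy":0,"wz":0},
    {"hand":0,"x":0,"y":0,"z":-0.03,"wx":0,"wy":0,"wz":0},
    {"hand":0,"x":0,"y":0,"z":0,"wx":0,"wy":0,"wz":0},
    {"hand":0,"x":0,"y":0,"z":0,"wx":0,"wy":0,"wz":0}
  ]
}}

```text
time_s: 18.9
position: [0.5343, -0.1216, 0.124]
tcp_rot: [[-0.167, 0.986, 0.003], [0.986, 0.167, -0.002], [-0.003, 0.003, -1.0]]
force: [0.5, -1.0, 7.0]
opening: 0.16
```

```bash
python3 - <<'E'
from h import *
np.set_printoptions(precision=4,suppress=True)
st=bot.read_state(); R=st["tcp_rot"]; print(st["position"],st["force"],st["moment"],np.degrees(np.arctan2(R[1,1],R[0,1])))
E
```

```text
[ 0.5343 -0.1216  0.124 ] [ 0.5298 -0.9972  6.951 ] [-0.0599  0.0553  0.0448] 9.61872988381112
```

{"api": "move_arm", "payload": {
  "moves": [
    {"hand":0,"x":0,"y":0,"z":-0.04,"wx":0,"wy":0,"wz":0},
    {"hand":0,"x":0,"y":0,"z":-0.03,"wx":0,"wy":0,"wz":0},
    {"hand":0,"x":0,"y":0,"z":0,"wx":0,"wy":0,"wz":0},
    {"hand":0,"x":0,"y":0,"z":0,"wx":0,"wy":0,"wz":0}
  ]
}}

```text
time_s: 19.3
position: [0.5343, -0.1216, 0.1256]
tcp_rot: [[-0.167, 0.986, 0.003], [0.986, 0.167, -0.002], [-0.003, 0.003, -1.0]]
force: [0.4, -0.6, 5.9]
opening: 0.162
```

{"api": "move_arm", "payload": {
  "moves": [
    {"hand":0,"x":0,"y":0,"z":-0.03,"wx":0,"wy":0,"wz":0},
    {"hand":0,"x":0,"y":0,"z":0,"wx":0,"wy":0,"wz":0},
    {"hand":0,"x":0,"y":0,"z":0,"wx":0,"wy":0,"wz":0}
  ]
}}

```text
time_s: 19.6
position: [0.5343, -0.1216, 0.126]
tcp_rot: [[-0.167, 0.986, 0.003], [0.986, 0.167, -0.002], [-0.002, 0.003, -1.0]]
force: [2.1, -1.4, 4.5]
opening: 0.156
```

{"api": "move_arm", "payload": {
  "moves": [
    {"hand":0,"x":0,"y":0,"z":-0.03,"wx":0,"wy":0,"wz":0},
    {"hand":0,"x":0,"y":0,"z":0,"wx":0,"wy":0,"wz":0},
    {"hand":0,"x":0,"y":0,"z":0,"wx":0,"wy":0,"wz":0}
  ]
}}

```text
time_s: 19.9
position: [0.5342, -0.1215, 0.1261]
tcp_rot: [[-0.167, 0.986, 0.003], [0.986, 0.167, -0.002], [-0.002, 0.002, -1.0]]
force: [2.6, -3.5, -0.4]
opening: 0.157
```

```bash
python3 - <<'E'
from h import *
np.set_printoptions(precision=4,suppress=True)
st=bot.read_state(); R=st["tcp_rot"]; print(st["position"],st["force"],st["moment"],np.degrees(np.arctan2(R[1,1],R[0,1])))
E
```

```text
[ 0.5342 -0.1215  0.1261] [ 2.6235 -3.529  -0.3758] [-0.5994 -0.7138 -0.007 ] 9.602724527849777
```

{"api": "move_arm", "payload": {
  "moves": [
    {"hand":45,"x":0,"y":0,"z":0,"wx":0,"wy":0,"wz":0},
    {"hand":45,"x":0,"y":0,"z":0,"wx":0,"wy":0,"wz":0},
    {"hand":45,"x":0,"y":0,"z":0,"wx":0,"wy":0,"wz":0},
    {"hand":45,"x":0,"y":0,"z":0,"wx":0,"wy":0,"wz":0},
    {"hand":45,"x":0,"y":0,"z":0,"wx":0,"wy":0,"wz":0},
    {"hand":45,"x":0,"y":0,"z":-0.3,"wx":0,"wy":0,"wz":0},
    {"hand":45,"x":0,"y":0,"z":-0.6,"wx":0,"wy":0,"wz":0},
    {"hand":45,"x":0,"y":0,"z":-0.8,"wx":0,"wy":0,"wz":0},
    {"hand":45,"x":0,"y":0,"z":-0.8,"wx":0,"wy":0,"wz":0},
    {"hand":45,"x":0,"y":0,"z":-0.8,"wx":0,"wy":0,"wz":0},
    {"hand":45,"x":-0.8,"y":0,"z":-0.5,"wx":0,"wy":0,"wz":0},
    {"hand":45,"x":-0.9,"y":0,"z":0,"wx":0,"wy":0,"wz":0},
    {"hand":45,"x":-0.9,"y":0,"z":0,"wx":0,"wy":0,"wz":0},
    {"hand":45,"x":-0.5,"y":0,"z":0,"wx":0,"wy":0,"wz":0},
    {"hand":45,"x":0,"y":0,"z":0,"wx":0,"wy":0,"wz":0},
    {"hand":45,"x":0,"y":0,"z":0,"wx":0,"wy":0,"wz":0}
  ]
}}

```text
time_s: 21.5
position: [0.5453, -0.1964, 0.2211]
tcp_rot: [[-0.166, 0.986, -0.001], [0.986, 0.166, 0.001], [0.001, -0.001, -1.0]]
force: [0.6, -0.0, -0.4]
opening: 0.516
```

```bash
python3 - <<'E'
from h import *
np.set_printoptions(precision=4,suppress=True)
s=snap("side"); c=snap("scene"); w=snap("wrist"); pickle.dump((w,s,c),open("m.pkl","wb"))
save("m",np.hstack([cv2.resize(s["image"][150:280,250:380],None,fx=3,fy=3),cv2.resize(c["image"][130:260,220:350],None,fx=3,fy=3)]))
save("mw",w["image"])
st=bot.read_state(); print(st["position"],st["force"])
C=cloud(w); R=C.reshape(-1,3); d=np.hypot(R[:,0]-.5324,R[:,1]+.12); R=R[(d<.045)]
z=R[:,2]; print(np.histogram(z,bins=np.arange(.09,.16,.003)))
f=R[(z>.109)&(z<.119)&(np.hypot(R[:,0]-.5324,R[:,1]+.12)<.030)]; A=np.c_[f[:,:2]-[.5324,-.12],np.ones(len(f))]; k=np.linalg.lstsq(A,f[:,2],rcond=None)[0]; print("flange plane",k)
t=R[(z>.138)&(z<.152)]; print(np.median(t[:,2]),cv2.minAreaRect((t[:,:2]*1e3).astype(np.float32)))
E
```

```text
[ 0.5454 -0.1958  0.2212] [-0.4715  0.1797 -0.62  ]
(array([  54,  529,    6,    0,    0,  264,  352,    0,    0,    1, 3562,
        713,    0,    0,    0,    0,    0,    0,    0,    7, 1100,  157,
          0]), array([0.09 , 0.093, 0.096, 0.099, 0.102, 0.105, 0.108, 0.111, 0.114,
       0.117, 0.12 , 0.123, 0.126, 0.129, 0.132, 0.135, 0.138, 0.141,
       0.144, 0.147, 0.15 , 0.153, 0.156, 0.159]))
flange plane [0. 0. 0.]
0.1515392096562878 ((535.2536010742188, -120.67672729492188), (13.558157920837402, 50.74818801879883), 9.49048137664795)
```

View pics/m.png

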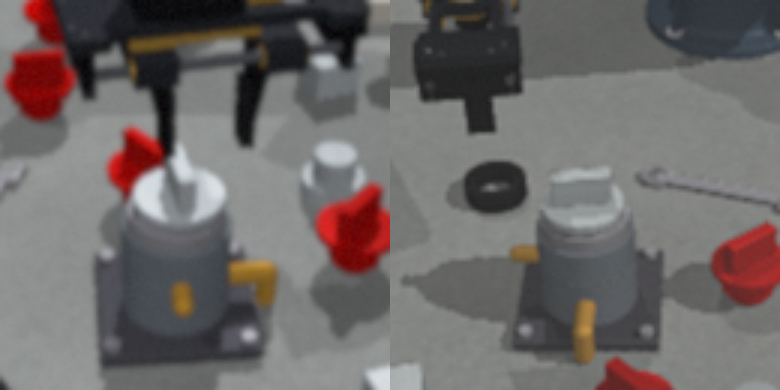

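View pics/mw.png

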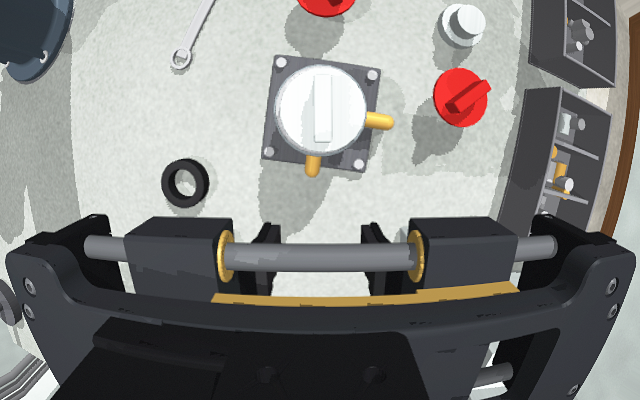

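```bash
python3 - <<'E'
from h import *
np.set_printoptions(precision=4,suppress=True)
w,s,c=pickle.load(open("m.pkl","rb"))
C=cloud(w); R=C.reshape(-1,3); R=R[np.hypot(R[:,0]-.5324,R[:,1]+.12)<.05]; z=R[:,2]
f=R[(z>.119)&(z<.126)]; k=np.linalg.lstsq(np.c_[f[:,:2]-[.5324,-.12],np.ones(len(f))],f[:,2],rcond=None)[0]; print("flange plane",k)
print("flange circle",cv2.minEnclosingCircle((f[:,:2]*1e3).astype(np.float32)))
g=R[(z>.1495)&(z<.1535)]; print(len(g),cv2.minAreaRect((g[:,:2]*1e3).astype(np.float32)))
v=C[...,2]; q=C[(v>.006)&(v<.018)&(np.hypot(C[...,0]-.5324,C[...,1]+.12)<.095)]
print("plate",cv2.minAreaRect((q[:,:2]*1e3).astype(np.float32)))
r=R[(z>.104)&(z<.111)]; print("rim z",np.median(r[:,2]))
E
```

```text
flange plane [0.0009 0.0007 0.1223]
flange circle ((534.521728515625, -120.13710021972656), 36.37884521484375)
1226 ((535.2472534179688, -120.67779541015625), (13.54521656036377, 50.74818801879883), 9.49048137664795)
plate ((532.4723510742188, -120.32463073730469), (131.2676544189453, 131.05418395996094), 1.5894778966903687)
rim z 0.10812417227708751
```

```bash
python3 - <<'E'
from rig import order
print(order.hand_in())
E
```

```text
the job is handed in; nothing more can be done
None
```

I closed the filter: the bare aluminium lid is locked in its notches and released, and I handed the job in at about 22 s with no verdict reported.

I took the lid by its wing and lined it up with the collar slots, which the wrist camera showed turned to about -2.4° in the world frame. The lugs dropped straight in at the first try. I pressed the lid about 10 mm onto the spring, with spring force around 12 N, and twisted it 78° clockwise with almost no torque. I then let it rise until the lugs met the notch tops: the arm stopped rising while the upward force fell to zero.

**Last checks after release:**
- **Height:** the flange top is 14.2 mm above the rim, which puts the foot 26 mm deep, the locked depth.
- **Tilt:** about 0.001 rad.
- **Wing angle:** 9.5°, the locked angle.
- **Gripper:** clear of the lid, with no force on the tool.
- **Bystanders:** none was touched, and the last pictures show nothing out of place; I did not measure their positions.

One check was slightly off: the flange sits about 2 mm from the pot's axis, and the wing measured about 3 mm. Both are inside the 5 mm limit and may partly be play in the mouth and camera calibration.

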